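# Square the serving boards into the corner holder

### The arm

A 6-joint arm with a two-finger parallel gripper is mounted at the origin on a cart in front of the work surface, level with it; the furniture and walls round the work are solid. World frame = base frame: x ahead of the robot, y to its left, z up, the work surface at z = 0. Lengths are in mm, angles in rad, forces in N, time in s.
With the tool pointing down it reaches from about 275 to 750 mm from the base axis. Payload 10.2 kg.
Tool frame: the origin (TCP) lies at the very end of the fingers, on their centre line; the grasp point (between the pads) lies 19 mm behind it; z points along the fingers, y is the line along which they close (so a half turn about z gives the same grasp; the last joint's range is limited). The gripper opens to 88 mm and grips with 3 to 60 N. Pads are 18 mm wide; open, the fingers measure 123 mm over their backs; the gripper's body (75 mm by 187 mm) begins 45 mm behind the grasp point.
Start: joints at [-1.457, 0.313, 1.498, -0, 1.331, -0.223], TCP at [173.483, -495.515, 238.72] pointing down, gripper open.
Joint ranges: [-2.94, 2.94], [-0.97, 2.17], [0.19, 2.56], [-1.23, 4.37], [0.02, 3.11], [-2.88, 2.88]. Speed limits (rad/s): [2.39, 2.39, 3.01, 3.14, 3.14, 3.14].

### API

Orientations are given as [roll, pitch, yaw] about the fixed x, y, z axes, in that order (R = Rz(yaw) Ry(pitch) Rx(roll)).
In Python, from plant import robot gives the robot as it stands. The module is installed in compiled form; this text tells all that it offers.
- The arm moves only by the shell command python3 -m handwheel 'ROWS' [FORCE]. ROWS is a JSON object of lists of equal length, an entry for each row: "gripper": the finger opening in m, from 0 to 0.0881; "delta_pos": the shift along the tool's x, y, z in m, a list of three; "dr": the turn, a rotation vector about the tool's x, y, z in rad, a list of three. A call has 1 to 8 rows; each row shifts and turns the commanded pose from where the row before left it, along the tool's axes as they then stand; what a row does not reach is not made up. A row lasts 1/10 s, in which the tool goes at most 50 mm and 8.59 degrees, less where a joint would pass 70% of its speed; a pose out of reach is approached as far as the arm can. A call is refused whole if a number of a shift passes 0.05 or a number of a turn 0.15, either way. A call with a gripper value outside its range is refused whole. The fingers move at their own pace and stop on an object; FORCE is the grip in N (left out, the last holds). Time passes only in rows, so rows that do not move let the fingers close. It gives the time, the measured TCP pose, the force, the opening and the grip force at its end, in the units of the state.
- robot.get_obs(): the state, without advancing time (a new reading comes with each control period).
- robot.snapshot(name): name is "scene" or "top" or "wrist"; returns the picture (480x640x3 uint8, blue, green, red); there is no depth.
- robot.camera_model(name): a dict with "intrinsics" (3x3 intrinsics, pixels), "rvec" (rotation vector, rad) and "tvec" (3), from world to camera coordinates, as OpenCV has them. Camera axes: x right, y down, z forward; pixel columns grow to the right and rows downward; lengths in mm; the calibration is good to about 2 mm. A picture is of the moment at which its call begins: read the wrist's pose just before it. camera_model takes no time and is no camera call; for the wrist camera it gives the pose at the moment of the call.
- robot.job_done(): hands the job in; it is judged then, once.
The state is a dict: "clock": time; "joint_positions": joint angles; "qvel": joint speeds; "tau": joint torques, N m; "eef_pos": TCP position; "tool_rot": TCP orientation; "wrist_force": force on the tool from outside, world axes, zero at the start; "torque": the same for the moment, N m; "finger_gap": opening from 0.0 (shut) to 1.0 (fully open); "gripper_force": force on a finger pad.
Only numpy, scipy, OpenCV 4.12 (cv2) and the standard library are available. Lean on these libraries where they do the work, as an engineer would, in place of code of your own. Each camera call takes 0.05 s, during which the arm holds its last target. There are 200 camera calls.

### The job

Stack the two serving boards shaped like the one already in the metal corner holder on top of it, lying flat and the same way round, with the square end against the end fence. Lay the first one down and press it gently home against both fences before you lay the second on it, then square that one too, so that all three sit tight in the corner. Leave the board with two square ends and the coffee cup alone.

Things in the scene. Friction and masses are not known exactly. Their poses are not given: they have to be found in the camera images.
- holder: Bare metal corner holder, fixed. Origin: centre underneath, on the worktop, z up. Base plate x -104..96, y -57..55 mm, top 8 mm above the worktop. Two rigid fences 4 mm thick, 65 mm high: end fence (112 mm long), inner face at x = +90 mm; long fence (196 mm), inner face at y = +50 mm. Open at -x and -y. Stiff: meet them at under 15 mm/s, force stop 4 N; over 30 N on a board spoils the job.
- holder_home (a point): Where the sample's underside is centred when it touches both fences: x = +10, y = +16, z = +8 mm in the holder's frame, same axes; the next boards' undersides come 14 and 28 mm above it. There is no finger room beside a board at the long fence: let go short of it, then push home. A board hanging over 34 mm past the one below tips.
- sample: The board already squared in the holder, loose, lying on the base plate (its top 22 mm above the worktop): serving board of pale wood 160 mm long (its x), 68 mm wide (its y), 14 mm thick; its +x end is cut square, its -x end is a half round of radius 34 mm with a small brass eyelet. Origin: centre of the underside, 80 mm from either end; z up.
- sample_round (a point): Tip of the sample's round end, half way up its thickness.
- board_a: One of the two boards of the sample's shape, lying on the worktop: serving board of pale wood 160 mm long (its x), 68 mm wide (its y), 14 mm thick; its +x end is cut square, its -x end is a half round of radius 34 mm with a small brass eyelet. Origin: centre of the underside, 80 mm from either end; z up. Mass about 0.1 to 0.2 kg, slides easily on another board (about 1 to 2 N).
- board_a_round (a point): Tip of board_a's round end, half way up its thickness.
- board_b: The other board of the sample's shape, same as board_a, lying on the worktop: serving board of pale wood 160 mm long (its x), 68 mm wide (its y), 14 mm thick; its +x end is cut square, its -x end is a half round of radius 34 mm with a small brass eyelet. Origin: centre of the underside, 80 mm from either end; z up.
- board_b_round (a point): Tip of board_b's round end, half way up its thickness.
- board_square: The odd board, to be left: same wood and size, 160 x 68 x 14 mm, but both ends cut square. Origin: centre of the underside, x along its length.
- coffee_cup: Small striped white espresso cup with a handle, 63 x 87 x 52 mm, standing beyond the boards; to be left. Origin: centre of its underside.
There are look-alikes about, which are no part of the job. What is shaped like the board_b but pink is not meant.

How it is judged:
By the outcome, as a careful person would: the job done as asked, in the order asked, and still so for the second after the job is handed in, with the robot touching nothing.
It also fails if it takes over 72 s, if anything falls off the work surface, if the arm or the gripper's body presses on something with over 40 N, if the wrist force passes 120 N, or if a joint passes its speed limit or range.

## Working session

There is one attempt and no reset: what is moved stays moved. The work goes in short steps, Python scripts to look and compute and a shell command to move; the robot and the scene stay as the last step left them, time stands still between calls to the robot, and variables do not carry over. Pictures are saved under pics/ and viewed, at most 10 in all, crops included, and the job is handed in when it is done.

```bash
mkdir -p pics
python3 - <<'E'
from plant import robot
import cv2
print(robot.get_obs())
for n in("top","scene"):
    cv2.imwrite(f"pics/{n}0.png",robot.snapshot(n)); print(n,robot.camera_model(n))
E
```

```text
{'clock': 0.0, 'joint_positions': array([-1.45737179e+00,  3.13418338e-01,  1.49843553e+00, -1.46930341e-05,
        1.33099028e+00, -2.23383552e-01]), 'qvel': array([ 0.00076535, -0.00206012, -0.00119635, -0.00041096,  0.00040484,
        0.0002672 ]), 'tau': array([ 7.33333363e-04, -4.02205181e+01, -2.52276278e+01,  6.95326226e-02,
        3.52271693e-02, -8.82189170e-05]), 'eef_pos': array([ 173.46463085, -495.25362853,  238.17785464]), 'tool_rot': array([-3.14036909e+00, -2.63330880e-04,  3.36811424e-01]), 'wrist_force': array([-0.19450713, -0.74198478, -0.09690112]), 'torque': array([0.04665367, 0.02845191, 0.02363241]), 'gripper_force': 0.0, 'finger_gap': 0.9994730189506206}
top {'intrinsics': array([[608.03867683,   0.        , 319.99756687],
       [  0.        , 608.03867683, 231.92023887],
       [  0.        ,   0.        ,   1.        ]]), 'rvec': array([ 2.17750911, -2.12896689,  0.14681584]), 'tvec': array([ -41.91389845,  586.34946733, 1467.23680616])}
scene {'intrinsics': array([[469.32827966,   0.        , 321.02564362],
       [  0.        , 469.32827966, 242.14445404],
       [  0.        ,   0.        ,   1.        ]]), 'rvec': array([ 0.857499  , -2.41291695,  1.25773359]), 'tvec': array([459.85388765, 268.50733011, 802.58646698])}
```

View pics/top0.png

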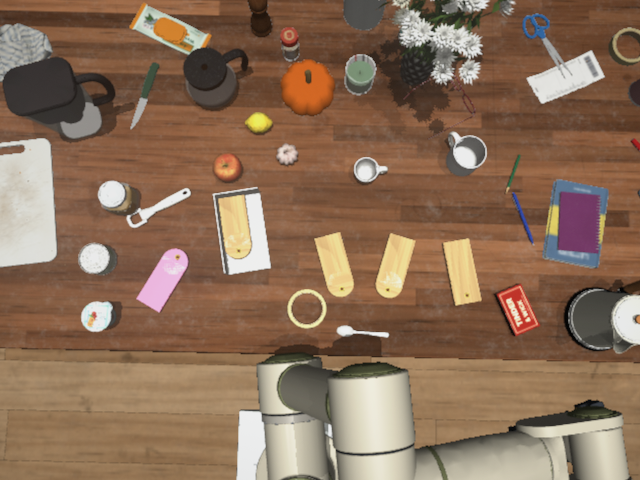

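View pics/scene0.png

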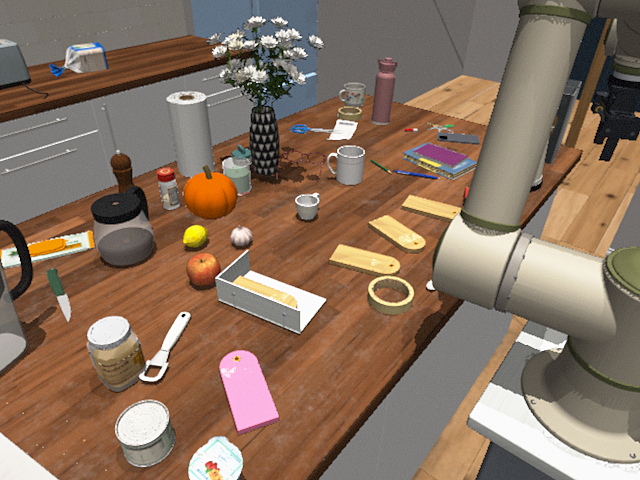

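The top view shows the holder at (242,231), with its end fence at the far edge and its long fence on the left. Two round-ended boards lie at (334,265) and (396,266), with their round ends towards the robot. The square board is at (462,272) and the cup at (367,170). The pink look-alike is at (163,280).

```bash
cat > h.py <<'E'
import numpy as np, cv2
from scipy.optimize import minimize
from scipy.spatial.transform import Rotation as R
def outline():
    a=np.linspace(np.pi/2,3*np.pi/2,30)
    return np.vstack([[[80,-34],[80,34]],np.c_[-46+34*np.cos(a),34*np.sin(a)]])
def world(pose,p):
    x,y,t=pose; c,s=np.cos(t),np.sin(t); p=np.asarray(p,float)
    q=p.copy(); q[:,0]=x+c*p[:,0]-s*p[:,1]; q[:,1]=y+s*p[:,0]+c*p[:,1]; return q
def proj(cam,P): return cv2.projectPoints(np.asarray(P,float),cam["rvec"],cam["tvec"],cam["intrinsics"],None)[0][:,0]
def unproj(cam,uv,z):
    M=R.from_rotvec(cam["rvec"]).as_matrix(); C=-M.T@cam["tvec"]
    d=M.T@np.linalg.inv(cam["intrinsics"])@np.r_[uv,1]; return C+d*(z-C[2])/d[2]
def woodmask(im):
    h=cv2.cvtColor(im,cv2.COLOR_BGR2HSV)
    m=cv2.inRange(h,(12,60,150),(32,255,255))
    return cv2.morphologyEx(cv2.morphologyEx(m,cv2.MORPH_OPEN,np.ones((3,3))),cv2.MORPH_CLOSE,np.ones((7,7)))
def fit(cam,m,pose,z=0.,S=4):
    o=outline(); P=np.vstack([np.c_[o,0*o[:,0]+z],np.c_[o,0*o[:,0]+z+14]])
    mb=(m>0)
    def cost(d):
        uv=proj(cam,world(np.r_[pose[:2]+d[:2],pose[2]+d[2]/60],P))
        t=np.zeros(m.shape,np.uint8)
        cv2.fillConvexPoly(t,np.round(cv2.convexHull(uv.astype(np.float32))*16).astype(np.int32),255,cv2.LINE_AA,4)
        t=t/255.; return np.abs(t-mb).sum()/max(t.sum(),1)
    r=minimize(cost,[0,0,0],method="Nelder-Mead",options=dict(initial_simplex=[[0,0,0],[8,0,0],[0,8,0],[0,0,8]],xatol=.05,fatol=1e-5))
    d=r.x; return np.r_[pose[:2]+d[:2],pose[2]+d[2]/60],r.fun
E
python3 - <<'E'
from h import *
from plant import robot
cam=robot.camera_model("top"); im=cv2.imread("pics/top0.png"); m=woodmask(im)
n,l,st,c=cv2.connectedComponentsWithStats(m)
print("cam",-R.from_rotvec(cam["rvec"]).as_matrix().T@cam["tvec"])
for nm,s,r,z in(("sample",(234,197),(239,258),8),("a",(327,236),(341,296),0),("b",(403,237),(389,297),0)):
    mid=(np.array(s)+r)/2; k=l[int(mid[1]),int(mid[0])]
    A=unproj(cam,s,z+14);B=unproj(cam,r,z+14);d=A-B
    print(nm,k,st[k],fit(cam,(l==k),np.r_[(A+B)[:2]/2,np.arctan2(d[1],d[0])],z))
crop=cv2.resize(im[170:310,190:430],None,fx=3,fy=3,interpolation=cv2.INTER_CUBIC); cv2.imwrite("pics/crop0.png",crop)
E
```

```text
cam [ 386.33554698  -27.2142784  1532.43288475]
sample 23 [ 218  195   34   64 1630] (array([5.97828826e+02, 1.85079291e+02, 1.92910300e-01]), np.float64(0.08949479487623711))
a 27 [  239   232   325    97 10585] (array([ 5.06482019e+02, -6.80245165e+01,  3.09640301e-01]), np.float64(4.986700094041959))
b 27 [  239   232   325    97 10585] (array([ 5.06641960e+02, -2.16143490e+02, -3.23537162e-01]), np.float64(4.975844528895522))
```

View pics/crop0.png

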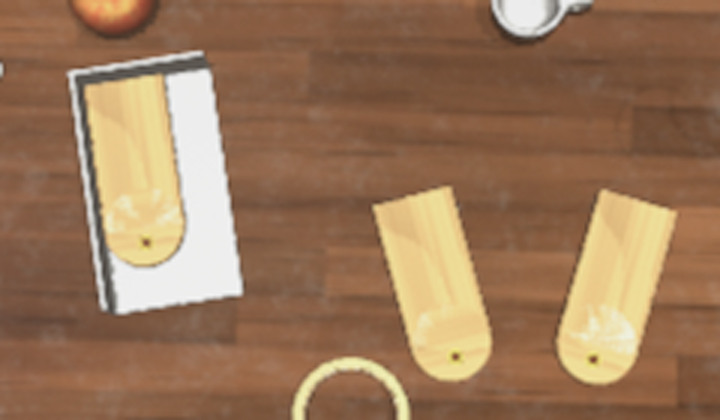

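The crop (3x, offset 190,170) shows the holder's fence corner at (70,72), the other fence ends at (204,52) and (104,313), and the plate corner at (242,294). Boards a and b are clear, with their eyelets at (455,356) and (592,358).

```bash
sed -i 's/(12,60,150)/(14,60,185)/' h.py
python3 - <<'E'
from h import *
from plant import robot
cam=robot.camera_model("top"); im=cv2.imread("pics/top0.png"); m=woodmask(im)
n,l,st,c=cv2.connectedComponentsWithStats(m)
for nm,s,r,z in(("sample",(234,197),(239,258),8),("a",(327,236),(341,296),0),("b",(403,237),(389,297),0)):
    mid=(np.array(s)+r)/2; k=l[int(mid[1]),int(mid[0])]
    A=unproj(cam,s,z+14);B=unproj(cam,r,z+14);d=A-B
    print(nm,k,st[k],fit(cam,(l==k),np.r_[(A+B)[:2]/2,np.arctan2(d[1],d[0])],z))
# holder from crop points
uv=np.array([[70,72],[204,52],[104,313],[242,294]])/3+[190,170]
L=np.array([[94,54,65],[94,-57,65],[-104,54,65],[-104,-57,8.]])
from scipy.optimize import least_squares
r=least_squares(lambda p:(proj(cam,world((p[0],p[1],p[2]),L))-uv).ravel(),[590,170,.17],x_scale=[1,1,.01])
print(r.x,r.fun.round(1)); print("home",world(r.x,[[10,16,8]]))
E
```

```text
sample 6 [ 219  195   33   64 1598] (array([5.96736672e+02, 1.84794351e+02, 1.87617910e-01]), np.float64(0.10761057140604605))
a 9 [ 315  232   39   65 1642] (array([ 5.07341102e+02, -6.85390066e+01,  2.76775381e-01]), np.float64(0.0778863970353332))
b 10 [ 376  234   40   64 1563] (array([ 5.07330342e+02, -2.16232453e+02, -2.68877822e-01]), np.float64(0.13198437173322183))
[5.88357938e+02 1.65610852e+02 1.79539278e-01] [-0.2  0.2 -0.1 -0.1 -0.5 -0.5  0.8  0.4]
home [[595.33997833 183.13943215   8.        ]]
```

```bash
python3 -m handwheel '{"gripper":[0.088,0.088,0.088,0.088,0.088,0.088],"delta_pos":[[0.038,-0.0244,0.0057],[0.038,-0.0244,0.0057],[0.038,-0.0244,0.0057],[0.038,-0.0244,0.0057],[0.038,-0.0244,0.0057],[0.038,-0.0244,0.0057]],"dr":[[0,0,0],[0,0,0],[0,0,0],[0,0,0],[0,0,0],[0,0,0]]}' 20
python3 -m handwheel '{"gripper":[0.088,0.088,0.088,0.088,0.088,0.088,0.088],"delta_pos":[[0.038,-0.0244,0.0057],[0.038,-0.0244,0.0057],[0.038,-0.0244,0.0057],[0.038,-0.0244,0.0057],[0.038,-0.0244,0.0057],[0.038,-0.0244,0.0057],[0,0,0]],"dr":[[0,0,0],[0,0,0],[0,0,0],[0,0,0],[0,0,0],[0,0,0.05],[0,0,0]]}'
python3 - <<'E'
from plant import robot
import cv2,pickle
c=robot.camera_model("wrist"); im=robot.snapshot("wrist"); cv2.imwrite("pics/w1.png",im); pickle.dump(c,open("w1.pkl","wb")); print(c)
E
```

```text
clock: 0.7
eef_pos: [341.0, -280.3, 204.2]
tool_rot: [-3.141, 0.0, 0.336]
wrist_force: [-0.0, -0.1, -0.6]
finger_gap: 0.998
gripper_force: 0.0
clock: 1.4
eef_pos: [508.5, -64.7, 169.2]
tool_rot: [-3.14, 0.001, 0.29]
wrist_force: [-0.8, 0.1, -0.1]
finger_gap: 0.997
gripper_force: 0.0
{'intrinsics': array([[355.28386954,   0.        , 319.54255538],
       [  0.        , 355.28386954, 241.7648725 ],
       [  0.        ,   0.        ,   1.        ]]), 'rvec': array([-2.29625978,  1.70826281,  0.28901421]), 'tvec': array([-207.29565254,  421.29432403,  477.76157408])}
```

View pics/w1.png

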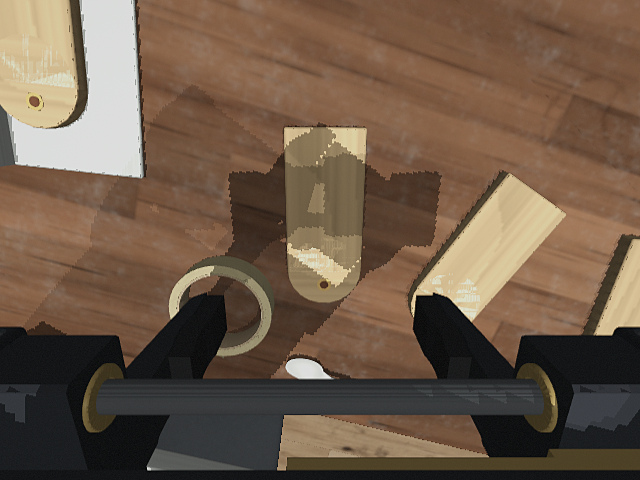

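The wrist view shows board a, with square-end corners at (284,127) and (367,127) and its round tip at (324,302). Board b's square-end corners are at (510,173) and (565,213), and its tip is hidden by the finger.

```bash
cat >> h.py <<'E'
from scipy.optimize import least_squares
def ptfit(cam,uv,L,p0):
    r=least_squares(lambda p:(proj(cam,world(p,L))-uv).ravel(),p0,x_scale=[1,1,.01]); return r.x,r.fun.round(1)
def delta(obs,pos,yaw=None):
    M=R.from_euler("xyz",obs["tool_rot"]).as_matrix()
    print("tool d mm",(M.T@(np.asarray(pos)-obs["eef_pos"])).round(1),"drz",None if yaw is None else round(obs["tool_rot"][2]-yaw,3))
E
python3 - <<'E'
from h import *; import pickle
from plant import robot
cam=pickle.load(open("w1.pkl","rb")); print(-R.from_rotvec(cam["rvec"]).as_matrix().T@cam["tvec"])
im=cv2.imread("pics/w1.png")
L=np.array([[80,34,14],[80,-34,14],[-80,0,14.]])
p,f=ptfit(cam,np.array([[284.5,127.5],[367,127.5],[324,302]]),L,[507,-68,.28]);print(p,f)
o=outline()
print(proj(cam,world(p,np.array([[80,34,14],[80,34,0],[0,34,14],[0,-34,14],[-46,34,14],[-46,-34,14],[-80,0,14],[-80,0,0]]))).round(0))
delta(robot.get_obs(),[p[0]-0*np.cos(p[2]),p[1],3],p[2])
E
```

```text
[590.52087023 -40.06137166 313.68249077]
[ 5.09399556e+02 -6.85744587e+01  2.87235644e-01] [-1.1 -0.8  1.1 -0.5  0.1  1.9]
[[283. 127.]
 [285. 126.]
 [286. 223.]
 [364. 223.]
 [287. 271.]
 [361. 271.]
 [324. 304.]
 [324. 297.]]
tool d mm [  1.5   2.5 166.5] drz 0.003
```

```bash
python3 -m handwheel '{"gripper":[0.088,0.088,0.088,0.088,0.088,0.088,0.088],"delta_pos":[[0.0045,0.0025,0.04],[0,0,0.045],[0,0,0.04],[0,0,0.02],[0,0,0.012],[0,0,0.008],[0,0,0]],"dr":[[0,0,0],[0,0,0],[0,0,0],[0,0,0],[0,0,0],[0,0,0],[0,0,0]]}' 20
python3 -m handwheel '{"gripper":[0.05,0.05,0.05,0.05,0.05,0.05],"delta_pos":[[0,0,0],[0,0,0],[0,0,0],[0,0,0],[0,0,0],[0,0,0]],"dr":[[0,0,0],[0,0,0],[0,0,0],[0,0,0],[0,0,0],[0,0,0]]}' 20
```

```text
clock: 2.15
eef_pos: [512.0, -70.1, 5.3]
tool_rot: [-3.141, 0.0, 0.286]
wrist_force: [0.2, -0.1, 1.0]
finger_gap: 0.996
gripper_force: 0.0
clock: 2.75
eef_pos: [512.5, -69.6, 6.1]
tool_rot: [3.141, -0.001, 0.287]
wrist_force: [-1.3, 0.6, 6.6]
finger_gap: 0.767
gripper_force: 20.0
```

```bash
python3 -m handwheel '{"gripper":[0.05,0.05,0.05,0.05,0.05,0.05,0.05,0.05],"delta_pos":[[0,0,-0.015],[0,0,-0.03],[0,0,-0.04],[0.009,-0.031,-0.03],[0.009,-0.031,-0.03],[0.009,-0.031,-0.02],[0.009,-0.031,0],[0,0,0]],"dr":[[0,0,0],[0,0,0],[0,0,0],[0,0,0],[0,0,0],[0,0,0.05],[0,0,0.05],[0,0,0]]}' 20
python3 -m handwheel '{"gripper":[0.05,0.05],"delta_pos":[[0,0,0],[0,0,0]],"dr":[[0,0,0],[0,0,0]]}' 20
python3 - <<'E'
from plant import robot
import cv2,pickle
c=robot.camera_model("wrist"); im=robot.snapshot("wrist"); cv2.imwrite("pics/w2.png",im); pickle.dump(c,open("w2.pkl","wb"))
E
```

```text
clock: 3.55
eef_pos: [513.0, 62.3, 170.9]
tool_rot: [-3.141, -0.001, 0.189]
wrist_force: [-0.1, -0.2, -1.5]
finger_gap: 0.769
gripper_force: 20.0
clock: 3.75
eef_pos: [513.0, 58.6, 169.9]
tool_rot: [-3.142, 0.001, 0.187]
wrist_force: [0.5, -0.2, -1.3]
finger_gap: 0.768
gripper_force: 20.0
```

View pics/w2.png

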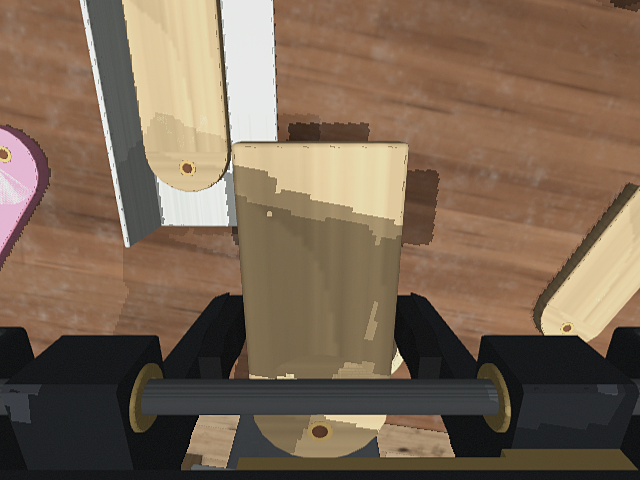

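The wrist view shows the held board square in the grip. The sample's tip is at (187,191), its right edge runs (217,0) to (228,110), its left edge (124,0) to (146,140). The long-fence end is at (125,246), and the plate's near edge lies at row 226.

Run:
```python
from h import *; import pickle
from plant import robot
cam=pickle.load(open("w2.pkl","rb"))
u=lambda a,z:unproj(cam,a,z).round(1)
print("R",u((217,0),22),u((228,110),22));print("L",u((124,0),22),u((146,140),22));print("tip",u((187,191),22),"fence end",u((125,246),65),"plate",u((168,227),8),u((228,227),8))
for n,a,b in(("R",u((217,0),22),u((228,110),22)),("L",u((124,0),22),u((146,140),22)),("F",u((80,0),65),u((125,246),65)),("P",u((275,10),8),u((277,120),8))):
    d=a-b; print(n,np.arctan2(d[1],d[0]))
    t=.18; print("  perp off",[float(round(-np.sin(t)*q[0]+np.cos(t)*q[1],1)) for q in(a,b)])
t=.18
for q in(u((187,191),22),u((125,246),65),u((168,227),8),u((228,227),8)): print("along",round(np.cos(t)*q[0]+np.sin(t)*q[1],1))
q=u((125,246),65);print("fence outer perp",-np.sin(t)*q[0]+np.cos(t)*q[1])
# held board check
print("held corners",u((234,145),168+5),u((408,145),168+5))
for x in([588.36,165.61,.1795],):
  w=world(x,[[10,16,8]])[0];print("top-based home along/perp",np.cos(t)*w[0]+np.sin(t)*w[1],-np.sin(t)*w[0]+np.cos(t)*w[1])
```

```text
R [661.6 160.9  22. ] [590.5 145.7  22. ]
L [649.4 225.3  22. ] [556.1 207.3  22. ]
tip [521.2 172.6  22. ] fence end [482.2 201.   65. ] plate [481.5 191.9   8. ] [491.6 138.9   8. ]
R 0.21061302586294767
  perp off [39.9, 37.6]
L 0.19058451966299353
  perp off [105.4, 104.4]
F 0.18042265169459665
  perp off [111.5, 111.4]
P 0.16832663281779703
  perp off [0.7, 1.6]
along 543.7
along 510.4
along 508.1
along 508.5
fence outer perp 111.42452194448
held corners [581.7 105.6 173. ] [594.2  39.8 173. ]
top-based home along/perp 618.5113614935366 73.59551214203128
```

```bash
python3 -m handwheel '{"gripper":[0.05,0.05,0.05,0.05,0.05,0.05,0.05],"delta_pos":[[0.0255,-0.0202,0],[0.0255,-0.0202,0],[0.0255,-0.0202,0],[0.0255,-0.0202,0.01],[0,0,0.03],[0,0,0.02],[0,0,0]],"dr":[[0,0,0],[0,0,0],[0,0,0],[0,0,0],[0,0,0.007],[0,0,0],[0,0,0]]}' 20
python3 -m handwheel '{"gripper":[0.05,0.05],"delta_pos":[[0,0,0],[0,0,0]],"dr":[[0,0,0],[0,0,0]]}' 20
python3 - <<'E'
from h import *
from plant import robot
o=robot.get_obs();print(o["eef_pos"]);delta(o,[598.2,156.9,32],.18)
E
```

```text
clock: 4.5
eef_pos: [597.1, 156.8, 107.1]
tool_rot: [-3.141, 0.006, 0.179]
wrist_force: [-0.4, -0.7, -2.4]
finger_gap: 0.765
gripper_force: 20.0
clock: 4.7
eef_pos: [599.2, 157.4, 111.8]
tool_rot: [3.141, -0.002, 0.179]
wrist_force: [-0.3, -0.4, -0.8]
finger_gap: 0.771
gripper_force: 20.0
[599.17077971 157.36192256 111.83864979]
tool d mm [-1.2  0.3 79.8] drz -0.001
```

```bash
python3 -m handwheel '{"gripper":[0.05,0.05,0.05,0.05,0.05,0.05],"delta_pos":[[-0.001,0,0.025],[0,0,0.025],[0,0,0.018],[0,0,0.007],[0,0,0.002],[0,0,0]],"dr":[[0,0,0],[0,0,0],[0,0,0],[0,0,0],[0,0,0],[0,0,0]]}' 20
python3 -m handwheel '{"gripper":[0.05,0.05,0.05,0.05,0.05],"delta_pos":[[0,0,0.001],[0,0,0.001],[0,0,0.001],[0,0,0.001],[0,0,0]],"dr":[[0,0,0],[0,0,0],[0,0,0],[0,0,0],[0,0,0]]}' 20
```

```text
clock: 5.3
eef_pos: [598.1, 157.6, 34.4]
tool_rot: [3.141, -0.002, 0.18]
wrist_force: [1.4, 0.7, -1.0]
finger_gap: 0.764
gripper_force: 20.0
clock: 5.8
eef_pos: [597.4, 157.7, 29.2]
tool_rot: [-3.142, 0.0, 0.18]
wrist_force: [-0.5, -0.3, -1.8]
finger_gap: 0.767
gripper_force: 20.0
```

```bash
python3 -m handwheel '{"gripper":[0.05,0.05,0.05,0.05],"delta_pos":[[0,0,0.0005],[0,0,0.0005],[0,0,0.0005],[0,0,0]],"dr":[[0,0,0],[0,0,0],[0,0,0],[0,0,0]]}' 20
python3 -m handwheel '{"gripper":[0.05,0.05,0.05],"delta_pos":[[0,0,0.0005],[0,0,0.0005],[0,0,0]],"dr":[[0,0,0],[0,0,0],[0,0,0]]}' 20
```

```text
clock: 6.2
eef_pos: [597.5, 157.7, 28.1]
tool_rot: [3.142, -0.0, 0.18]
wrist_force: [-1.6, -0.4, 1.7]
finger_gap: 0.766
gripper_force: 20.0
clock: 6.5
eef_pos: [597.5, 157.7, 28.1]
tool_rot: [3.141, -0.0, 0.18]
wrist_force: [-6.4, -0.2, 12.1]
finger_gap: 0.766
gripper_force: 20.0
```

```bash
python3 -m handwheel '{"gripper":[0.076,0.076,0.076,0.076,0.076],"delta_pos":[[0,0,-0.0005],[0,0,0],[0,0,0],[0,0,0],[0,0,0]],"dr":[[0,0,0],[0,0,0],[0,0,0],[0,0,0],[0,0,0]]}' 20
python3 -m handwheel '{"gripper":[0.076,0.076,0,0,0,0,0,0],"delta_pos":[[0,0,-0.01],[0,0,-0.025],[0,0.02,-0.02],[0,0.02,0],[0,0.02,0],[0,0,0],[0,0,0],[0,0,0]],"dr":[[0,0,0],[0,0,0],[0,0,0],[0,0,0],[0,0,0],[0,0,0],[0,0,0],[0,0,0]]}' 20
python3 - <<'E'
from h import *; import pickle
from plant import robot
c=robot.camera_model("wrist"); cv2.imwrite("pics/w3.png",robot.snapshot("wrist")); pickle.dump(c,open("w3.pkl","wb"))
o=robot.get_obs();print(o["finger_gap"],o["eef_pos"])
ex=np.array([.9838,.179]);ey=np.array([-.179,.9838])
t=616.5*ex-12*ey; delta(o,[*t,26],.18)
E
```

```text
clock: 7.0
eef_pos: [597.4, 157.6, 27.2]
tool_rot: [-3.142, 0.0, 0.18]
wrist_force: [-0.1, -0.2, -0.0]
finger_gap: 0.86
gripper_force: 0.0
clock: 7.8
eef_pos: [608.0, 99.4, 82.5]
tool_rot: [-3.141, -0.0, 0.18]
wrist_force: [0.0, 0.2, 0.1]
finger_gap: 0.343
gripper_force: 0.0
0.2998097289623197 [607.99537981  99.52054486  82.44980087]
tool d mm [ 0.5  1.1 56.4] drz 0.001
```

View pics/w3.png

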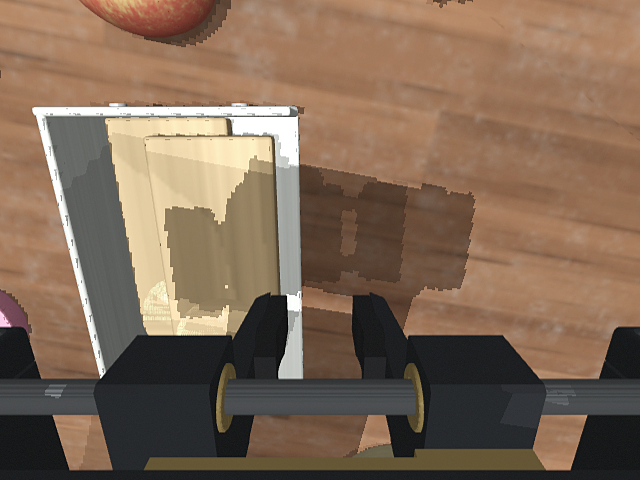

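Board a lies on the sample, with square-end corners at (146,138) and (273,137). The sample's far corners are at (105,118) and (230,119), and the fence's outer top corners at (34,108) and (299,108).

```bash
python3 - <<'E'
from h import *; import pickle
cam=pickle.load(open("w3.pkl","rb"));ex=np.array([.9838,.179]);ey=np.array([-.179,.9838])
for n,a,z in(("sL",(105,118),22),("sR",(230,119),22),("aL",(146,138),36),("aR",(273,137),36),("fL",(34,108),65),("fR",(299,108),65)):
    q=unproj(cam,a,z)[:2];print(n,q.round(1),(q@ex).round(1),(q@ey).round(1))
E
python3 -m handwheel '{"gripper":[0,0,0,0,0],"delta_pos":[[0,0.001,0],[0,0.001,0.02],[0,0.0,0.02],[0,0,0.013],[0,0,0.003]],"dr":[[0,0,0],[0,0,0],[0,0,0],[0,0,0],[0,0,0]]}' 20
```

```text
sL [671.7 230.5] 702.0 106.5
sR [683.4 163.4] 701.6 38.4
aL [666.9 201.9] 692.3 79.2
aR [679.3 137.4] 692.8 13.6
fL [674.6 236.1] 705.9 111.5
fR [695.  124.7] 706.1 -1.7
clock: 8.35
eef_pos: [607.8, 96.9, 24.9]
tool_rot: [-3.141, 0.003, 0.18]
wrist_force: [-0.3, 0.5, -0.4]
finger_gap: 0.002
gripper_force: 0.0
```

```bash
python3 -m handwheel '{"gripper":[0,0,0,0,0,0,0,0],"delta_pos":[[0,-0.002,-0.001],[0,-0.002,0],[0,-0.002,0],[0,-0.002,0],[0,-0.002,0],[0,-0.002,0],[0,-0.002,0],[0,-0.002,0]],"dr":[[0,0,0],[0,0,0],[0,0,0],[0,0,0],[0,0,0],[0,0,0],[0,0,0],[0,0,0]]}' 20
python3 -m handwheel '{"gripper":[0,0,0,0,0,0],"delta_pos":[[0,-0.002,0],[0,-0.002,0],[0,-0.002,0],[0,-0.002,0],[0,-0.001,0],[0,-0.001,0]],"dr":[[0,0,0],[0,0,0],[0,0,0],[0,0,0],[0,0,0],[0,0,0]]}' 20
```

```text
clock: 9.15
eef_pos: [605.7, 112.4, 27.4]
tool_rot: [3.141, -0.0, 0.18]
wrist_force: [0.4, -0.4, -0.2]
finger_gap: 0.006
gripper_force: 0.5
clock: 9.75
eef_pos: [603.9, 122.3, 27.4]
tool_rot: [3.142, -0.0, 0.18]
wrist_force: [0.8, -1.0, 0.3]
finger_gap: 0.005
gripper_force: 0.7
```

```bash
python3 -m handwheel '{"gripper":[0,0,0,0,0],"delta_pos":[[0,-0.001,0],[0,-0.001,0],[0,-0.001,0],[0,-0.001,0],[0,-0.001,0]],"dr":[[0,0,0],[0,0,0],[0,0,0],[0,0,0],[0,0,0]]}' 20
python3 -m handwheel '{"gripper":[0,0],"delta_pos":[[0,-0.001,0],[0,-0.0005,0]],"dr":[[0,0,0],[0,0,0]]}' 20
python3 -m handwheel '{"gripper":[0,0],"delta_pos":[[0,-0.0005,0],[0,0,0]],"dr":[[0,0,0],[0,0,0]]}' 20
```

```text
clock: 10.25
eef_pos: [603.0, 127.2, 27.4]
tool_rot: [-3.142, -0.0, 0.18]
wrist_force: [-0.0, -0.8, 1.7]
finger_gap: 0.002
gripper_force: 0.8
clock: 10.45
eef_pos: [602.7, 128.7, 27.3]
tool_rot: [3.142, -0.0, 0.18]
wrist_force: [0.6, -1.0, 1.0]
finger_gap: 0.005
gripper_force: 0.8
clock: 10.65
eef_pos: [602.6, 129.2, 27.3]
tool_rot: [-3.142, -0.0, 0.18]
wrist_force: [-0.3, -1.2, 1.2]
finger_gap: 0.006
gripper_force: 0.5
```

Perp is now 19.2 and the board is still sliding, so I'll continue in fine steps.

```bash
for i in 1; do
python3 -m handwheel '{"gripper":[0,0],"delta_pos":[[0,-0.0007,0],[0,-0.0003,0]],"dr":[[0,0,0],[0,0,0]]}' 20
done; python3 -m handwheel '{"gripper":[0,0],"delta_pos":[[0,-0.0005,0],[0,0,0]],"dr":[[0,0,0],[0,0,0]]}' 20 | grep -E "eef|wrist"
```

```text
clock: 10.85
eef_pos: [602.4, 130.1, 27.3]
tool_rot: [3.142, -0.0, 0.18]
wrist_force: [0.1, -2.5, 0.8]
finger_gap: 0.004
gripper_force: 0.8
eef_pos: [602.3, 130.6, 27.3]
wrist_force: [-0.6, -0.8, 1.9]
```

```bash
python3 -m handwheel '{"gripper":[0,0],"delta_pos":[[0,-0.0005,0],[0,0,0]],"dr":[[0,0,0],[0,0,0]]}' 20 | grep -E "eef|wrist"
```

```text
eef_pos: [602.3, 131.1, 27.3]
wrist_force: [0.8, -1.5, 0.9]
```

```bash
python3 -m handwheel '{"gripper":[0,0],"delta_pos":[[0,-0.0005,0],[0,0,0]],"dr":[[0,0,0],[0,0,0]]}' 20 | grep -E "eef|wrist"
python3 -m handwheel '{"gripper":[0,0],"delta_pos":[[0,-0.0004,0],[0,0,0]],"dr":[[0,0,0],[0,0,0]]}' 20 | grep -E "eef|wrist"
```

```text
eef_pos: [602.1, 131.6, 27.3]
wrist_force: [-0.3, -1.7, 0.8]
eef_pos: [602.1, 132.0, 27.3]
wrist_force: [0.2, -1.2, 1.7]
```

```bash
python3 -m handwheel '{"gripper":[0,0],"delta_pos":[[0,-0.0004,0],[0,0,0]],"dr":[[0,0,0],[0,0,0]]}' 20 | grep -E "eef|wrist"
```

```text
eef_pos: [602.0, 132.4, 27.3]
wrist_force: [0.4, -1.9, 1.4]
```

```bash
python3 -m handwheel '{"gripper":[0,0],"delta_pos":[[0,-0.0005,0],[0,0,0]],"dr":[[0,0,0],[0,0,0]]}' 20 | grep -E "eef|wrist"
python3 -m handwheel '{"gripper":[0,0],"delta_pos":[[0,-0.0005,0],[0,0,0]],"dr":[[0,0,0],[0,0,0]]}' 20 | grep -E "eef|wrist"
```

```text
eef_pos: [601.9, 132.9, 27.3]
wrist_force: [0.4, -0.8, 2.1]
eef_pos: [601.8, 133.4, 27.3]
wrist_force: [0.8, -1.4, 0.8]
```

```bash
python3 -m handwheel '{"gripper":[0,0],"delta_pos":[[0,-0.0005,0],[0,0,0]],"dr":[[0,0,0],[0,0,0]]}' 20 | grep -E "eef|wrist"
python3 - <<'E'
from h import *; import pickle
from plant import robot
c=robot.camera_model("wrist"); cv2.imwrite("pics/w4.png",robot.snapshot("wrist")); pickle.dump(c,open("w4.pkl","wb"))
E
```

```text
eef_pos: [601.7, 133.9, 27.3]
wrist_force: [-0.1, -1.1, 0.5]
```

View pics/w4.png

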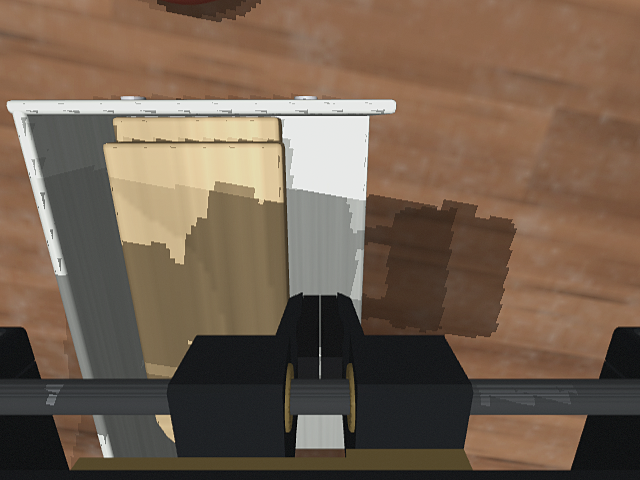

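The board has been pushed nearly to the fence. Board a's square-end corners are now at (105,145) and (281,144), and the sample's at (113,118) and (280,119).

```bash
python3 - <<'E'
from h import *; import pickle
cam=pickle.load(open("w4.pkl","rb"));ex=np.array([.9838,.179]);ey=np.array([-.179,.9838])
for n,a,z in(("sL",(113,118),22),("sR",(280.5,119),22),("aL",(104.5,145),36),("aR",(282,144),36)):
    q=unproj(cam,a,z)[:2];print(n,(q@ex).round(1),(q@ey).round(1))
E
python3 -m handwheel '{"gripper":[0,0],"delta_pos":[[0,-0.0005,0],[0,0,0]],"dr":[[0,0,0],[0,0,0]]}' 20 | grep -E "eef|wrist"
```

```text
sL 702.0 106.8
sR 701.6 40.0
aL 692.5 104.0
aR 692.9 38.3
eef_pos: [601.7, 134.4, 27.3]
wrist_force: [0.5, -1.4, 0.9]
```

```bash
python3 -m handwheel '{"gripper":[0,0],"delta_pos":[[0,-0.0005,0],[0,0,0]],"dr":[[0,0,0],[0,0,0]]}' 20 | grep -E "eef|wrist"
python3 -m handwheel '{"gripper":[0,0],"delta_pos":[[0,-0.0004,0],[0,0,0]],"dr":[[0,0,0],[0,0,0]]}' 20 | grep -E "eef|wrist"
```

```text
eef_pos: [601.6, 134.8, 27.3]
wrist_force: [0.5, -1.8, 1.6]
eef_pos: [601.5, 135.3, 27.3]
wrist_force: [0.4, -1.7, 0.3]
```

```bash
python3 -m handwheel '{"gripper":[0,0],"delta_pos":[[0,-0.0004,0],[0,0,0]],"dr":[[0,0,0],[0,0,0]]}' 20 | grep -E "eef|wrist"
```

```text
eef_pos: [601.4, 135.6, 27.3]
wrist_force: [0.2, -1.6, 0.4]
```

```bash
python3 -m handwheel '{"gripper":[0,0],"delta_pos":[[0,-0.0004,0],[0,0,0]],"dr":[[0,0,0],[0,0,0]]}' 20 | grep -E "eef|wrist"
python3 -m handwheel '{"gripper":[0,0],"delta_pos":[[0,-0.0004,0],[0,0,0]],"dr":[[0,0,0],[0,0,0]]}' 20 | grep -E "eef|wrist"
```

```text
eef_pos: [601.4, 136.1, 27.3]
wrist_force: [0.1, -1.5, 1.4]
eef_pos: [601.3, 136.4, 27.3]
wrist_force: [0.3, -2.4, 1.0]
```

```bash
python3 -m handwheel '{"gripper":[0,0],"delta_pos":[[0,-0.0004,0],[0,0,0]],"dr":[[0,0,0],[0,0,0]]}' 20 | grep -E "eef|wrist"
```

```text
eef_pos: [601.4, 136.6, 27.4]
wrist_force: [1.2, -3.2, 1.2]
```

```bash
python3 -m handwheel '{"gripper":[0,0],"delta_pos":[[0,-0.0002,0],[0,0,0]],"dr":[[0,0,0],[0,0,0]]}' 20 | grep -E "eef|wrist"
```

```text
eef_pos: [601.4, 136.6, 27.4]
wrist_force: [2.4, -5.5, 0.2]
```

```bash
python3 -m handwheel '{"gripper":[0,0,0,0,0,0,0,0],"delta_pos":[[0,0.003,0],[0,0.007,0],[0,0,-0.03],[-0.017,-0.008,-0.02],[-0.035,-0.02,0],[-0.035,-0.02,0],[-0.015,-0.008,0.0],[0,0,0]],"dr":[[0,0,0],[0,0,0],[0,0,0],[0,0,0],[0,0,0],[0,0,0],[0,0,0],[0,0,0]]}' 20
python3 -m handwheel '{"gripper":[0,0,0,0],"delta_pos":[[0,0,0.02],[0,0,0.02],[0,0,0.009],[0,0,0]],"dr":[[0,0,0],[0,0,0],[0,0,0],[0,0,0]]}' 20
python3 - <<'E'
from h import *
from plant import robot
o=robot.get_obs();ex=np.array([.9838,.179]);ey=np.array([-.179,.9838]);q=o["eef_pos"][:2];print(q@ex,q@ey)
E
```

```text
clock: 14.9
eef_pos: [490.9, 164.6, 77.4]
tool_rot: [-3.141, 0.001, 0.181]
wrist_force: [0.2, 0.1, -0.2]
finger_gap: 0.002
gripper_force: 0.0
clock: 15.3
eef_pos: [492.7, 163.6, 27.3]
tool_rot: [-3.141, 0.002, 0.179]
wrist_force: [0.3, 0.4, 1.0]
finger_gap: 0.007
gripper_force: 0.0
513.9829373060741 72.77062568459029
```

```bash
python3 -m handwheel '{"gripper":[0,0,0,0,0,0],"delta_pos":[[0.002,0,0],[0.002,0,0],[0.002,0,0],[0.001,0,0],[0.001,0,0],[0.001,0,0]],"dr":[[0,0,0],[0,0,0],[0,0,0],[0,0,0],[0,0,0],[0,0,0]]}' 20| grep -E "eef|wrist"
python3 -m handwheel '{"gripper":[0,0,0,0],"delta_pos":[[0.001,0,0],[0.001,0,0],[0.001,0,0],[0.001,0,0]],"dr":[[0,0,0],[0,0,0],[0,0,0],[0,0,0]]}' 20 | grep -E "eef|wrist"
python3 -m handwheel '{"gripper":[0,0,0,0],"delta_pos":[[0.001,0,0],[0.001,0,0],[0.0005,0,0],[0,0,0]],"dr":[[0,0,0],[0,0,0],[0,0,0],[0,0,0]]}' 20 | grep -E "eef|wrist"
```

```text
eef_pos: [501.6, 165.7, 28.4]
wrist_force: [-0.5, -0.1, -0.3]
eef_pos: [505.4, 166.3, 28.3]
wrist_force: [-1.7, -0.1, 0.6]
eef_pos: [507.9, 166.8, 28.3]
wrist_force: [-1.0, 0.1, 0.3]
```

```bash
python3 -m handwheel '{"gripper":[0,0,0],"delta_pos":[[0.0008,0,0],[0.0007,0,0],[0,0,0]],"dr":[[0,0,0],[0,0,0],[0,0,0]]}' 20| grep -E "eef|wrist"
python3 -m handwheel '{"gripper":[0,0],"delta_pos":[[0.0005,0,0],[0,0,0]],"dr":[[0,0,0],[0,0,0]]}' 20 | grep -E "eef|wrist"
```

```text
eef_pos: [509.5, 167.0, 28.3]
wrist_force: [-1.0, 0.3, 0.3]
eef_pos: [509.9, 167.1, 28.3]
wrist_force: [-2.1, 0.6, 1.2]
```

```bash
python3 -m handwheel '{"gripper":[0,0],"delta_pos":[[0.0004,0,0],[0,0,0]],"dr":[[0,0,0],[0,0,0]]}' 20| grep -E "eef|wrist"
```

```text
eef_pos: [510.2, 167.2, 28.3]
wrist_force: [-1.6, -0.3, 0.8]
```

```bash
python3 -m handwheel '{"gripper":[0,0],"delta_pos":[[0.0004,0,0],[0,0,0]],"dr":[[0,0,0],[0,0,0]]}' 20| grep -E "eef|wrist"
python3 -m handwheel '{"gripper":[0,0],"delta_pos":[[0.0004,0,0],[0,0,0]],"dr":[[0,0,0],[0,0,0]]}' 20 | grep -E "eef|wrist"
```

```text
eef_pos: [510.7, 167.3, 28.3]
wrist_force: [-1.3, -0.0, 1.1]
eef_pos: [510.9, 167.4, 28.3]
wrist_force: [-1.7, -0.1, 1.5]
```

```bash
python3 -m handwheel '{"gripper":[0,0],"delta_pos":[[0.0004,0,0],[0,0,0]],"dr":[[0,0,0],[0,0,0]]}' 20| grep -E "eef|wrist"
```

```text
eef_pos: [511.1, 167.4, 28.3]
wrist_force: [-4.0, -1.6, 2.8]
```

```bash
python3 - <<'E'
from h import *; import pickle
cam=pickle.load(open("w1.pkl","rb"))
A=unproj(cam,(510,173.),14);B=unproj(cam,(565,213.),14);d=A-B;yaw=np.arctan2(-d[0],d[1]);print(A,B,np.linalg.norm(d),yaw)
m=(A+B)/2; print(m[:2]-80*np.array([np.cos(yaw),np.sin(yaw)]), m[:2]-80*np.array([np.cos(.269),-np.sin(.269)]))
c=pickle.load(open("w2.pkl","rb")); print("tip guess",proj(c,[[507.3-80*np.cos(.27),-216.2+80*np.sin(.27),14]]), "eyelet w2", unproj(c,(567,328.),14))
E
python3 -m handwheel '{"gripper":[0,0,0.088,0.088,0.088,0.088,0.088,0.088],"delta_pos":[[-0.003,0,0],[-0.007,0,0],[0,0,-0.04],[0,0.01,-0.045],[-0.008,0.04,-0.025],[-0.008,0.045,0],[-0.008,0.045,0],[-0.008,0.045,0]],"dr":[[0,0,0],[0,0,0],[0,0,0],[0,0,0],[0,0,0],[0,0,0],[0,0,0],[0,0,0]]}' 20
python3 -m handwheel '{"gripper":[0.088,0.088,0.088,0.088,0.088,0.088,0.088,0.088],"delta_pos":[[-0.008,0.045,0],[-0.008,0.045,0],[-0.008,0.045,0],[-0.008,0.045,0],[0,0.011,0],[0,0,0],[0,0,0],[0,0,0]],"dr":[[0,0,0],[0,0,0],[0,0,0],[0,0,0],[0,0,0.15],[0,0,0.15],[0,0,0.15],[0,0,0]]}' 20
python3 - <<'E'
from plant import robot
import cv2,pickle
robot.get_obs()
c=robot.camera_model("wrist"); im=robot.snapshot("wrist"); cv2.imwrite("pics/w5.png",im); pickle.dump(c,open("w5.pkl","wb"))
print(robot.get_obs()["eef_pos"],robot.get_obs()["tool_rot"])
E
```

```text
[ 595.25975817 -204.13700359   14.        ] [ 577.73871817 -265.38080796   14.        ] 63.70078819093892 -0.27864396454517626
[ 509.58489396 -212.75473221] [ 509.3762665  -213.49750317]
tip guess [[554.61636014 346.67338989]] eyelet w2 [ 452.68748827 -198.17863031   14.        ]
clock: 18.8
eef_pos: [502.7, -23.7, 138.6]
tool_rot: [3.141, -0.001, 0.18]
wrist_force: [1.2, -0.2, -0.4]
finger_gap: 0.533
gripper_force: 0.0
clock: 19.6
eef_pos: [505.6, -215.8, 138.2]
tool_rot: [3.142, -0.0, -0.272]
wrist_force: [-0.8, -0.4, 0.1]
finger_gap: 0.996
gripper_force: 0.0
[ 505.63546224 -215.66732757  138.30107162] [ 3.14153084e+00 -2.39977367e-04 -2.66993733e-01]
```

View pics/w5.png

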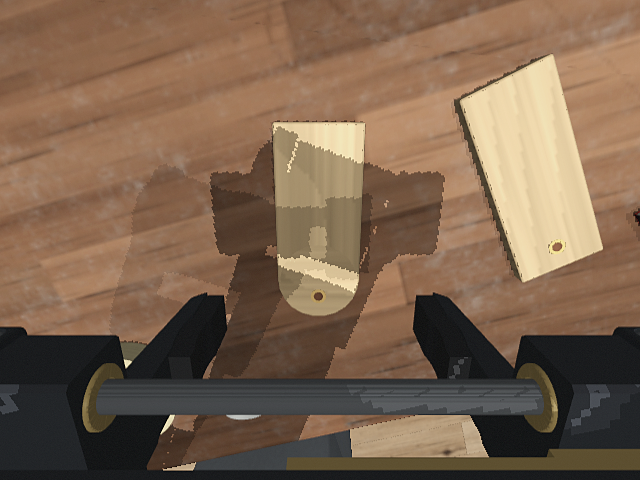

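The wrist view shows board b under the tool, with square-end corners at (273,122) and (365,123) and its tip at (318,316).

Run:
```python
from h import *; import pickle
from plant import robot
cam=pickle.load(open("w5.pkl","rb"))
L=np.array([[80,34,14],[80,-34,14],[-80,0,14.]])
p,f=ptfit(cam,np.array([[273,122.5],[365.5,123],[318,316]]),L,[507,-216,-.27]);print(p,f)
delta(robot.get_obs(),[p[0]+3*np.cos(p[2]),p[1]+3*np.sin(p[2]),5],p[2])
```

```text
[ 5.09186371e+02 -2.15438705e+02 -2.77923953e-01] [-1.2 -0.6  1.1 -0.4  0.   1.7]
tool d mm [  6.3  -1.1 133.3] drz 0.011
```

```bash
python3 -m handwheel '{"gripper":[0.088,0.088,0.088,0.088,0.088,0.088],"delta_pos":[[0.006,-0.001,0.04],[0,0,0.045],[0,0,0.03],[0,0,0.012],[0,0,0.006],[0,0,0]],"dr":[[0,0,0.011],[0,0,0],[0,0,0],[0,0,0],[0,0,0],[0,0,0]]}' 20
python3 -m handwheel '{"gripper":[0.05,0.05,0.05,0.05,0.05,0.05],"delta_pos":[[0,0,0],[0,0,0],[0,0,0],[0,0,0],[0,0,0],[0,0,0]],"dr":[[0,0,0],[0,0,0],[0,0,0],[0,0,0],[0,0,0],[0,0,0]]}' 20
python3 -m handwheel '{"gripper":[0.05,0.05,0.05,0.05,0.05,0.05,0.05,0.05],"delta_pos":[[0,0,-0.015],[0,0,-0.03],[0,0,-0.04],[0,0,-0.04],[0,0,-0.02],[0,0,0],[0,0,0],[0,0,0]],"dr":[[0,0,0],[0,0,0],[0,0,0],[0,0,0],[0,0,-0.11],[0,0,-0.12],[0,0,-0.12],[0,0,-0.11]]}' 20
python3 - <<'E'
from h import *
from plant import robot
delta(robot.get_obs(),[598,156.8,112],.18)
E
```

```text
clock: 20.25
eef_pos: [512.2, -216.6, 5.9]
tool_rot: [3.141, -0.001, -0.28]
wrist_force: [0.2, -0.0, 0.2]
finger_gap: 1.0
gripper_force: 0.0
clock: 20.85
eef_pos: [512.3, -216.7, 6.3]
tool_rot: [3.141, -0.001, -0.281]
wrist_force: [-0.8, -0.4, 7.8]
finger_gap: 0.775
gripper_force: 20.0
clock: 21.65
eef_pos: [511.7, -216.3, 150.4]
tool_rot: [-3.141, 0.0, 0.184]
wrist_force: [0.3, -1.1, -1.2]
finger_gap: 0.771
gripper_force: 20.0
tool d mm [ 153.  -351.    38.4] drz 0.004
```

```bash
python3 -m handwheel '{"gripper":[0.05,0.05,0.05,0.05,0.05,0.05,0.05,0.05],"delta_pos":[[0.019,-0.044,0],[0.019,-0.044,0],[0.019,-0.044,0],[0.019,-0.044,0],[0.019,-0.044,0],[0.019,-0.044,0],[0.019,-0.044,0],[0.019,-0.042,0]],"dr":[[0,0,0],[0,0,0],[0,0,0],[0,0,0],[0,0,0],[0,0,0],[0,0,0],[0,0,0]]}' 20
python3 -m handwheel '{"gripper":[0.05,0.05,0.05,0.05],"delta_pos":[[0,0,0.02],[0,0,0.018],[0,0,0],[0,0,0]],"dr":[[0,0,0.004],[0,0,0],[0,0,0],[0,0,0]]}' 20
python3 - <<'E'
from h import *; import pickle
from plant import robot
o=robot.get_obs(); delta(o,[598,156.8,46],.18)
c=robot.camera_model("wrist"); cv2.imwrite("pics/w6.png",robot.snapshot("wrist")); pickle.dump(c,open("w6.pkl","wb"))
E
```

```text
clock: 22.45
eef_pos: [599.1, 157.3, 150.3]
tool_rot: [-3.142, 0.0, 0.179]
wrist_force: [1.4, -0.7, -1.9]
finger_gap: 0.771
gripper_force: 20.0
clock: 22.85
eef_pos: [599.2, 154.9, 112.7]
tool_rot: [-3.142, 0.0, 0.175]
wrist_force: [0.3, -0.7, -1.1]
finger_gap: 0.769
gripper_force: 20.0
tool d mm [-0.9 -2.1 66.7] drz -0.005
```

```bash
python3 -m handwheel '{"gripper":[0.05,0.05,0.05,0.05,0.05,0.05],"delta_pos":[[-0.001,-0.001,0.025],[0,0,0.025],[0,0,0.01],[0,0,0.003],[0,0,0],[0,0,0]],"dr":[[0,0,-0.004],[0,0,0],[0,0,0],[0,0,0],[0,0,0],[0,0,0]]}' 20
```

```text
clock: 23.5
eef_pos: [598.8, 155.9, 50.7]
tool_rot: [3.141, -0.002, 0.179]
wrist_force: [-0.1, -0.6, -1.0]
finger_gap: 0.766
gripper_force: 20.0
```

```bash
python3 -m handwheel '{"gripper":[0.05,0.05,0.05,0.05,0.05,0.05,0.05],"delta_pos":[[-0.001,-0.0015,0.001],[0,0,0.001],[0,0,0.001],[0,0,0.001],[0,0,0.001],[0,0,0.001],[0,0,0]],"dr":[[0,0,0],[0,0,0],[0,0,0],[0,0,0],[0,0,0],[0,0,0],[0,0,0]]}' 20
python3 -m handwheel '{"gripper":[0.05,0.05,0.05],"delta_pos":[[0,0,0.0005],[0,0,0.0005],[0,0,0]],"dr":[[0,0,0],[0,0,0],[0,0,0]]}' 20
```

```text
clock: 24.2
eef_pos: [596.7, 157.2, 43.1]
tool_rot: [-3.142, 0.0, 0.179]
wrist_force: [-0.6, -0.3, -0.5]
finger_gap: 0.767
gripper_force: 20.0
clock: 24.5
eef_pos: [596.8, 157.2, 42.4]
tool_rot: [3.142, -0.0, 0.179]
wrist_force: [0.2, 0.1, -1.8]
finger_gap: 0.769
gripper_force: 20.0
```

```bash
python3 -m handwheel '{"gripper":[0.05,0.05],"delta_pos":[[0,0,0.0005],[0,0,0]],"dr":[[0,0,0],[0,0,0]]}' 20| grep -E "eef|wrist"
python3 -m handwheel '{"gripper":[0.05,0.05],"delta_pos":[[0,0,0.0004],[0,0,0]],"dr":[[0,0,0],[0,0,0]]}' 20| grep -E "eef|wrist"
```

```text
eef_pos: [596.9, 157.2, 42.3]
wrist_force: [-2.8, -0.9, 5.0]
eef_pos: [596.9, 157.2, 42.3]
wrist_force: [-4.8, -1.2, 9.2]
```

```bash
python3 -m handwheel '{"gripper":[0.076,0.076,0.076,0.076,0.076],"delta_pos":[[0,0,-0.0004],[0,0,0],[0,0,0],[0,0,0],[0,0,0]],"dr":[[0,0,0],[0,0,0],[0,0,0],[0,0,0],[0,0,0]]}' 20
python3 -m handwheel '{"gripper":[0.076,0.076,0,0,0,0,0,0],"delta_pos":[[0,0,-0.01],[0,0,-0.025],[0,0.02,-0.02],[0,0.02,0],[0,0.02,0],[0,0,0],[0,0,0],[0,0,0]],"dr":[[0,0,0],[0,0,0],[0,0,0],[0,0,0],[0,0,0],[0,0,0],[0,0,0],[0,0,0]]}' 20
python3 - <<'E'
from h import *; import pickle
from plant import robot
c=robot.camera_model("wrist"); cv2.imwrite("pics/w7.png",robot.snapshot("wrist")); pickle.dump(c,open("w7.pkl","wb"))
o=robot.get_obs()
ex=np.array([.9838,.179]);ey=np.array([-.179,.9838])
t=615.5*ex-8*ey; delta(o,[*t,41.5],.18)
E
```

```text
clock: 25.4
eef_pos: [596.8, 157.1, 41.7]
tool_rot: [3.142, 0.0, 0.179]
wrist_force: [-0.0, -0.0, -0.2]
finger_gap: 0.864
gripper_force: 0.0
clock: 26.2
eef_pos: [607.3, 98.9, 97.0]
tool_rot: [-3.141, -0.0, 0.179]
wrist_force: [0.0, 0.6, -0.2]
finger_gap: 0.343
gripper_force: 0.0
tool d mm [ 0.3 -3.3 55.4] drz -0.0
```

View pics/w7.png

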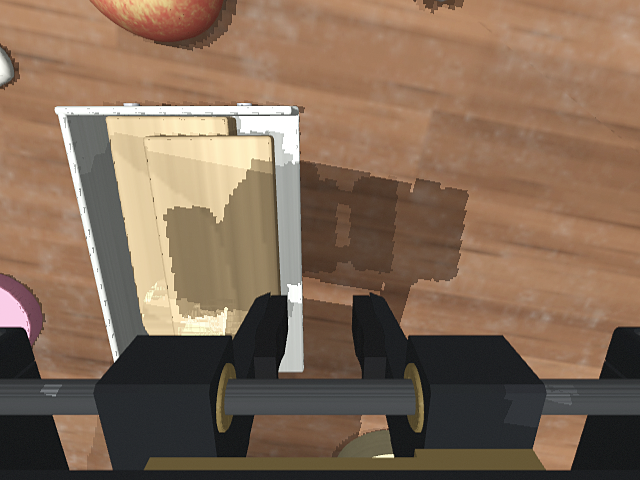

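Board b lies on board a with the same overlap as before, with corners at (146,138) and (273,137). Board a sits flush against the end fence at row 117.

```bash
python3 -m handwheel '{"gripper":[0,0,0,0,0,0],"delta_pos":[[0,-0.002,0],[0,0,0.02],[0,0,0.02],[0,0,0.012],[0,0,0.003],[0,0,0]],"dr":[[0,0,0],[0,0,0],[0,0,0],[0,0,0],[0,0,0],[0,0,0]]}' 20
python3 -m handwheel '{"gripper":[0,0,0,0,0,0,0,0],"delta_pos":[[0,-0.002,0],[0,-0.002,0],[0,-0.002,0],[0,-0.002,0],[0,-0.002,0],[0,-0.002,0],[0,-0.002,0],[0,-0.002,0]],"dr":[[0,0,0],[0,0,0],[0,0,0],[0,0,0],[0,0,0],[0,0,0],[0,0,0],[0,0,0]]}' 20| grep -E "eef|wrist"
python3 -m handwheel '{"gripper":[0,0,0,0,0],"delta_pos":[[0,-0.002,0],[0,-0.002,0],[0,-0.001,0],[0,-0.001,0],[0,0,0]],"dr":[[0,0,0],[0,0,0],[0,0,0],[0,0,0],[0,0,0]]}' 20| grep -E "eef|wrist"
```

```text
clock: 26.85
eef_pos: [607.2, 100.3, 41.9]
tool_rot: [-3.142, 0.0, 0.179]
wrist_force: [-0.5, 0.7, -0.6]
finger_gap: 0.002
gripper_force: 0.0
eef_pos: [604.4, 115.9, 42.0]
wrist_force: [0.4, -1.1, 1.7]
eef_pos: [603.3, 121.8, 41.9]
wrist_force: [0.1, -0.9, 2.1]
```

```bash
python3 -m handwheel '{"gripper":[0,0,0,0,0,0,0,0],"delta_pos":[[0,-0.0015,0],[0,-0.0015,0],[0,-0.0015,0],[0,-0.0015,0],[0,-0.0015,0],[0,-0.0015,0],[0,-0.001,0],[0,-0.001,0]],"dr":[[0,0,0],[0,0,0],[0,0,0],[0,0,0],[0,0,0],[0,0,0],[0,0,0],[0,0,0]]}' 20| grep -E "eef|wrist"
python3 -m handwheel '{"gripper":[0,0,0],"delta_pos":[[0,-0.001,0],[0,-0.0008,0],[0,0,0]],"dr":[[0,0,0],[0,0,0],[0,0,0]]}' 20| grep -E "eef|wrist"
```

```text
eef_pos: [601.2, 132.7, 41.8]
wrist_force: [1.0, -3.2, 3.5]
eef_pos: [600.9, 134.5, 41.8]
wrist_force: [1.2, -1.1, 1.0]
```

```bash
python3 -m handwheel '{"gripper":[0,0,0],"delta_pos":[[0,-0.0006,0],[0,-0.0004,0],[0,0,0]],"dr":[[0,0,0],[0,0,0],[0,0,0]]}' 20| grep -E "eef|wrist"
python3 -m handwheel '{"gripper":[0,0],"delta_pos":[[0,-0.0004,0],[0,0,0]],"dr":[[0,0,0],[0,0,0]]}' 20| grep -E "eef|wrist"
```

```text
eef_pos: [600.7, 135.4, 41.8]
wrist_force: [0.2, -2.7, 2.3]
eef_pos: [600.6, 135.8, 41.8]
wrist_force: [-0.1, -2.6, 2.4]
```

```bash
python3 -m handwheel '{"gripper":[0,0],"delta_pos":[[0,-0.0004,0],[0,0,0]],"dr":[[0,0,0],[0,0,0]]}' 20| grep -E "eef|wrist"
```

```text
eef_pos: [600.6, 136.2, 41.8]
wrist_force: [0.6, -2.1, 1.8]
```

Perp is now 26.5.

```bash
python3 -m handwheel '{"gripper":[0,0],"delta_pos":[[0,-0.0004,0],[0,0,0]],"dr":[[0,0,0],[0,0,0]]}' 20| grep -E "eef|wrist"
```

```text
eef_pos: [600.6, 136.4, 41.8]
wrist_force: [0.8, -3.5, 1.5]
```

```bash
python3 -m handwheel '{"gripper":[0,0],"delta_pos":[[0,-0.0003,0],[0,0,0]],"dr":[[0,0,0],[0,0,0]]}' 20| grep -E "eef|wrist"
```

```text
eef_pos: [600.7, 136.5, 41.8]
wrist_force: [2.5, -5.0, 1.3]
```

```bash
python3 -m handwheel '{"gripper":[0,0,0,0,0,0,0,0],"delta_pos":[[0,0.003,0],[0,0.007,0],[0,0,-0.03],[-0.017,-0.008,-0.02],[-0.035,-0.02,0],[-0.035,-0.02,0],[-0.015,-0.008,0.0],[0,0,0]],"dr":[[0,0,0],[0,0,0],[0,0,0],[0,0,0],[0,0,0],[0,0,0],[0,0,0],[0,0,0]]}' 20|grep -E "eef|wrist"
python3 -m handwheel '{"gripper":[0,0,0,0],"delta_pos":[[0,0,0.02],[0,0,0.02],[0,0,0.009],[0,0,0]],"dr":[[0,0,0],[0,0,0],[0,0,0],[0,0,0]]}' 20
python3 - <<'E'
from h import *
from plant import robot
o=robot.get_obs();ex=np.array([.9838,.179]);ey=np.array([-.179,.9838]);q=o["eef_pos"][:2];print(q@ex,q@ey)
E
```

```text
eef_pos: [490.2, 164.6, 91.9]
wrist_force: [0.6, 0.5, -0.5]
clock: 31.55
eef_pos: [492.0, 163.5, 41.8]
tool_rot: [-3.141, 0.002, 0.178]
wrist_force: [0.1, -0.3, 0.9]
finger_gap: 0.006
gripper_force: 0.0
513.3042810014083 72.79059545092184
```

Contact with the end fence is expected at along 532.9.

```bash
python3 -m handwheel '{"gripper":[0,0,0,0,0,0],"delta_pos":[[0.002,0,0],[0.002,0,0],[0.002,0,0],[0.001,0,0],[0.001,0,0],[0.001,0,0]],"dr":[[0,0,0],[0,0,0],[0,0,0],[0,0,0],[0,0,0],[0,0,0]]}' 20| grep -E "eef|wrist"
python3 -m handwheel '{"gripper":[0,0,0,0,0],"delta_pos":[[0.001,0,0],[0.001,0,0],[0.001,0,0],[0.001,0,0],[0,0,0]],"dr":[[0,0,0],[0,0,0],[0,0,0],[0,0,0],[0,0,0]]}' 20 | grep -E "eef|wrist"
python3 -m handwheel '{"gripper":[0,0,0,0],"delta_pos":[[0.001,0,0],[0.001,0,0],[0.0005,0,0],[0,0,0]],"dr":[[0,0,0],[0,0,0],[0,0,0],[0,0,0]]}' 20 | grep -E "eef|wrist"
```

```text
eef_pos: [500.9, 165.6, 42.9]
wrist_force: [0.4, 0.6, 1.4]
eef_pos: [504.8, 166.3, 42.8]
wrist_force: [-0.6, 0.3, 0.3]
eef_pos: [507.3, 166.7, 42.8]
wrist_force: [-0.8, 0.4, 1.3]
```

```bash
python3 -m handwheel '{"gripper":[0,0,0],"delta_pos":[[0.0009,0,0],[0.0009,0,0],[0,0,0]],"dr":[[0,0,0],[0,0,0],[0,0,0]]}' 20| grep -E "eef|wrist"
python3 -m handwheel '{"gripper":[0,0],"delta_pos":[[0.0005,0,0],[0,0,0]],"dr":[[0,0,0],[0,0,0]]}' 20| grep -E "eef|wrist"
```

```text
eef_pos: [509.1, 167.0, 42.8]
wrist_force: [-0.3, -0.1, 1.4]
eef_pos: [509.5, 167.1, 42.8]
wrist_force: [-1.2, -0.3, 0.5]
```

```bash
python3 -m handwheel '{"gripper":[0,0],"delta_pos":[[0.0005,0,0],[0,0,0]],"dr":[[0,0,0],[0,0,0]]}' 20| grep -E "eef|wrist"
```

```text
eef_pos: [510.0, 167.2, 42.8]
wrist_force: [-1.4, -0.6, 1.3]
```

```bash
python3 -m handwheel '{"gripper":[0,0],"delta_pos":[[0.0004,0,0],[0,0,0]],"dr":[[0,0,0],[0,0,0]]}' 20| grep -E "eef|wrist"
```

```text
eef_pos: [510.4, 167.3, 42.8]
wrist_force: [-0.7, 0.6, 0.2]
```

```bash
python3 -m handwheel '{"gripper":[0,0],"delta_pos":[[0.0004,0,0],[0,0,0]],"dr":[[0,0,0],[0,0,0]]}' 20| grep -E "eef|wrist"
```

```text
eef_pos: [510.8, 167.3, 42.8]
wrist_force: [-1.2, -0.4, 1.0]
```

```bash
python3 -m handwheel '{"gripper":[0,0],"delta_pos":[[0.0004,0,0],[0,0,0]],"dr":[[0,0,0],[0,0,0]]}' 20| grep -E "eef|wrist"
```

```text
eef_pos: [511.0, 167.4, 42.8]
wrist_force: [-2.6, 0.1, 0.9]
```

```bash
python3 -m handwheel '{"gripper":[0,0],"delta_pos":[[0.0002,0,0],[0,0,0]],"dr":[[0,0,0],[0,0,0]]}' 20| grep -E "eef|wrist"
```

```text
eef_pos: [511.1, 167.4, 42.8]
wrist_force: [-2.8, -1.6, 1.8]
```

```bash
python3 -m handwheel '{"gripper":[0,0],"delta_pos":[[0.0002,0,0],[0,0,0]],"dr":[[0,0,0],[0,0,0]]}' 20| grep -E "eef|wrist"
python3 -m handwheel '{"gripper":[0,0,0,0,0,0,0,0],"delta_pos":[[-0.003,0,0],[-0.007,0,0],[0,0,-0.04],[0.01,0.015,-0.04],[0.02,0.015,-0.03],[0.02,0.015,0],[0,0,0],[0,0,0]],"dr":[[0,0,0],[0,0,0],[0,0,0],[0,0,0],[0,0,0],[0,0,0],[0,0,0],[0,0,0]]}' 20
python3 - <<'E'
from h import *; import pickle
from plant import robot
c=robot.camera_model("wrist"); w=robot.snapshot("wrist"); t=robot.snapshot("top"); pickle.dump(c,open("w8.pkl","wb")); cv2.imwrite("pics/w8.png",w)
E
```

```text
eef_pos: [511.2, 167.4, 42.8]
wrist_force: [-4.9, -1.5, 2.5]
clock: 35.55
eef_pos: [558.3, 130.3, 152.2]
tool_rot: [-3.141, 0.001, 0.178]
wrist_force: [0.0, 0.0, -0.1]
finger_gap: 0.008
gripper_force: 0.0
```

View pics/w8.png

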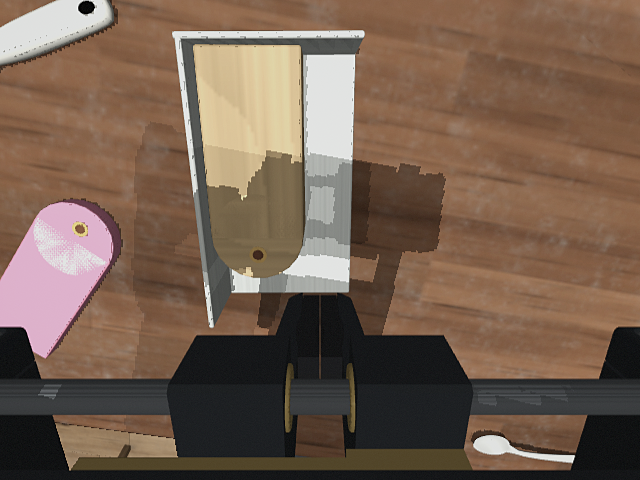

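The stack is squared in the corner. The top board's far corners are at (193,44) and (302,44), its edges run along both fences, and no lower board sticks out. I'm handing it in.

```bash
python3 -c "
from plant import robot
print(robot.job_done())"
```

```text
the job is handed in; nothing more can be done
None
```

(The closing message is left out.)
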